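# Roll down the seal strip of a sample carrier

### The arm

A 7-joint arm with a two-finger parallel gripper is mounted at the origin on the work surface. World frame = base frame: x ahead of the robot, y to its left, z up, the work surface at z = 0. Lengths are in m, angles in rad, forces in N, time in s.
With the tool pointing down it reaches from about 0.4 to 0.9 m from the base axis. Payload 5.6 kg.
Tool frame: the origin (TCP) lies at the very end of the fingers, on their centre line; the grasp point (between the pads) lies 19 mm behind it; z points along the fingers, y is the line along which they close (so a half turn about z gives the same grasp; the last joint's range is limited). The gripper opens to 92 mm and grips with 3 to 60 N. Pads are 20 mm wide; open, the fingers measure 128 mm over their backs; the gripper's body (75 mm by 189 mm) begins 69 mm behind the grasp point.
Start: joints at [1.296, 0.468, -0.012, 1.603, 0.006, 1.071, -0.056], TCP at [0.149, -0.633, 0.215] pointing down, gripper open.
Joint ranges: [-2.53, 2.53], [-0.31, 2.02], [-1.57, 1.55], [0.28, 2.44], [-1.29, 4.43], [0.15, 1.84], [-2.92, 2.92]. Speed limits (rad/s): [2.57, 2.57, 3.14, 3.14, 3.14, 3.14, 3.14].

### API

Orientations are given as a rotation vector (axis times angle).
In Python, from station import arm, solve_ik, cams, order gives the robot as it stands. Calls block until the motion is done:
- arm.move_pose(position, orientation): joint-space move of the TCP to a pose.
- arm.servo_line(position, rotation=None, feed=0.15, contact_N=None): straight line of the TCP; rotation=None keeps the orientation; feed is the mean speed in m/s. With contact_N (N) it stops when the force on the tool has changed by that much, and returns True; else False.
- arm.move_joints(angles): joint-space move.
- arm.open_jaws() and arm.clamp(grasp_force=None): open the fingers fully, or close them until they stop; grasp_force is the grip in N (None keeps the last).
- arm.dwell(seconds).
- solve_ik(position, orientation): joint angles nearest the present ones, or None.
- cams.grab_frame(name): name is "scene" or "top" or "wrist"; returns the picture (480x640x3 uint8, red, green, blue); there is no depth.
- cams.get_calibration(name): a dict with "intrinsics" (3x3 intrinsics, pixels), "pose" (4x4, takes a point from camera to world coordinates). Camera axes: x right, y up, looking along -z (the intrinsics and any distortion apply to the point x, -y, -z); pixel columns grow to the right and rows downward; lengths in m; the calibration is good to about 2 mm. The wrist camera is an equidistant fisheye: a pixel r from the principal point sees the ray r / f radians off the axis. A picture is of the moment at which its call begins: read the wrist's pose just before it. get_calibration takes no time and is no camera call; for the wrist camera it gives the pose at the moment of the call.
A pose or a line that the arm cannot do raises arm.MotionError and nothing moves.
- order.hand_in(): hands the job in; it is judged then, once.
Readings, each from a call of its own:
- arm.current_time(): time.
- arm.current_joints(): joint angles.
- arm.current_qd(): joint speeds.
- arm.current_joint_torque(): joint torques, N m.
- arm.current_eef_pos(): TCP position.
- arm.current_orientation(): TCP orientation.
- arm.current_ft_force(): force on the tool from outside, world axes, zero at the start.
- arm.current_moment(): the same for the moment, N m.
- arm.current_width(): finger opening in m.
- arm.current_grasp_force(): force on a finger pad.
Only numpy, scipy, OpenCV 4.12 (cv2) and the standard library are available. Lean on these libraries where they do the work, as an engineer would, in place of code of your own. Each camera call takes 0.05 s, during which the arm holds its last target. There are 200 camera calls.

### The job

Take the upright hand roller out of its dock and roll it with firm pressure along the blue seal strip that stands proud on the lid of one of the two sample carriers, from one end of the strip to the other, until all three pieces of the strip are pressed fully home. Then stand the roller back upright in its dock and let go. Press with the roller only, not with the gripper; the carrier with the grey strip is already sealed.

Things in the scene. Friction and masses are not known exactly. Their poses are not given: they have to be found in the camera images.
- roller: Upright hand roller, loose, 0.28 kg, standing in the dock. Origin under the wheel's middle (its lowest point); z up the handle, x rolling direction, y axle. Black wheel 44 mm diameter, 26 wide, between cheeks (41 over all). Aluminium crossbar 40 (x) by 88 (y), z 48 to 58. Square yellow handle 24 by 24, z 58 to 118 mm: grip it from above, fingertips close over the crossbar.
- dock: White open-topped socket, fixed, on a dark 110 mm square foot. Origin: centre of its underside. Outside 76 (x) by 72 (y) mm, walls 6, rim at z = 66 mm. The roller hangs in it upright, wheel inside clear of the floor, crossbar resting on the rim across y; the roller's origin is then 18 mm above the dock's. About 8 mm play each way.
- carrier: Sample carrier with the BLUE strip, fixed: white box, grey lid (an identical one with a flush GREY strip is a bystander). Origin: centre of underside, z up, x along the strip. 236 by 126 mm, lid top at z = 45. Strip: centre line y = -42, x = -90 to 90, 18 wide; three 60 mm pieces centred at x = -60, 0, 60. A piece's top is at z = 51 when loose, 46 when fully home (1 above the lid).
- link1 (a joint): Strip piece at x = -60 mm of the carrier: how far it is pressed down, in m. 0 = standing proud, 0.005 = fully home (stop). It moves straight down against about 5 N and stays where it is left.
- link2 (a joint): The same for the middle piece, at x = 0.
- link3 (a joint): The same for the piece at x = 60 mm.
- wheel (a joint): Turn of the roller's wheel in its cheeks, in rad, 0 at the start; it turns freely, 1 rad for each 22 mm rolled, positive when rolling towards the roller's +x.
There are look-alikes about, which are no part of the job. What is shaped like the dock but orange or pink is not meant.

How it is judged:
By the outcome, as a careful person would: the job done as asked, in the order asked, and still so for the second after the job is handed in, with the robot touching nothing.
It also fails if it takes over 48 s, if anything falls off the work surface, if the arm or the gripper's body presses on something with over 40 N, if the wrist force passes 120 N, or if a joint passes its speed limit or range.

## Working session

There is one attempt and no reset: what is moved stays moved. The work goes in short steps, each a Python script; the robot and the scene stay as the last script left them, time stands still between calls to the robot, and variables do not carry over. Pictures are saved under pics/ and viewed, at most 10 in all, crops included, and the job is handed in when it is done.

```bash
mkdir -p pics
python3 - <<'E'
from station import arm,cams
import cv2,numpy as np
for n in("top","scene"):
    f=cams.grab_frame(n); cv2.imwrite(f"pics/{n}0.png",f[:,:,::-1])
    c=cams.get_calibration(n); print(n,{k:(np.round(v,4).tolist() if not isinstance(v,str) else v) for k,v in c.items()})
print(arm.current_time(),arm.current_orientation())
E
```

```text
top {'intrinsics': [[525.132, 0.0, 314.289], [0.0, 525.132, 234.0937], [0.0, 0.0, 1.0]], 'pose': [[0.022, 0.9956, -0.0908, 0.32], [-0.9997, 0.0223, 0.0021, -0.0375], [0.0041, 0.0908, 0.9959, 1.3342], [0.0, 0.0, 0.0, 1.0]]}
scene {'intrinsics': [[572.7098, 0.0, 333.8387], [0.0, 572.7098, 242.0155], [0.0, 0.0, 1.0]], 'pose': [[-0.2548, -0.5842, 0.7706, 1.5851], [0.967, -0.1483, 0.2072, 0.301], [-0.0068, 0.7979, 0.6027, 0.9527], [0.0, 0.0, 0.0, 1.0]]}
0.1 [-3.11900632e+00 -3.63007204e-01  4.81285976e-04]
```

View pics/top0.png

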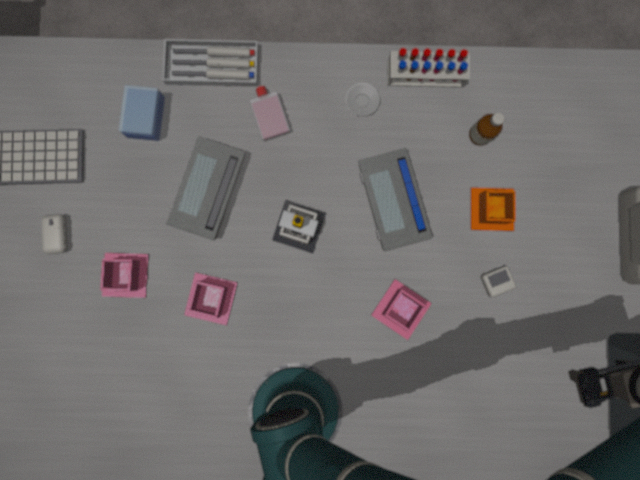

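View pics/scene0.png

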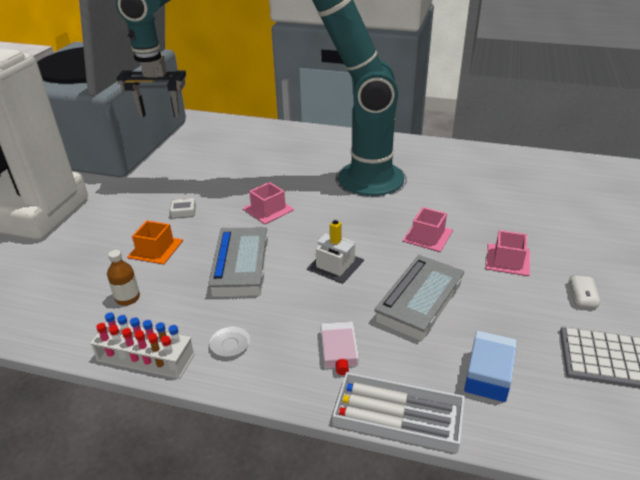

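The top view shows the dock with the yellow-handled roller at about (299,224) and the blue-strip carrier at about (396,200), with its strip from (403,158) to (420,230). The scene view agrees: roller at (336,245), carrier at (240,260).

Run:
```python
import cv2,numpy as np
t=cv2.imread("pics/top0.png");s=cv2.imread("pics/scene0.png")
r=lambda im,x,y,w,h,k:cv2.resize(im[y:y+h,x:x+w],None,fx=k,fy=k,interpolation=cv2.INTER_CUBIC)
# top crop: carrier 350..440,145..255 ; dock 265..335,190..260
A=r(t,350,145,90,110,5);B=r(t,265,190,70,70,5)
c=np.zeros((550,800,3),np.uint8);c[:550,:450]=A;c[:350,450:800]=B
cv2.imwrite("pics/c1.png",c)
cv2.imwrite("pics/c2.png",r(s,200,210,175,100,4.5))
```

```text
(no output)
```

View pics/c1.png

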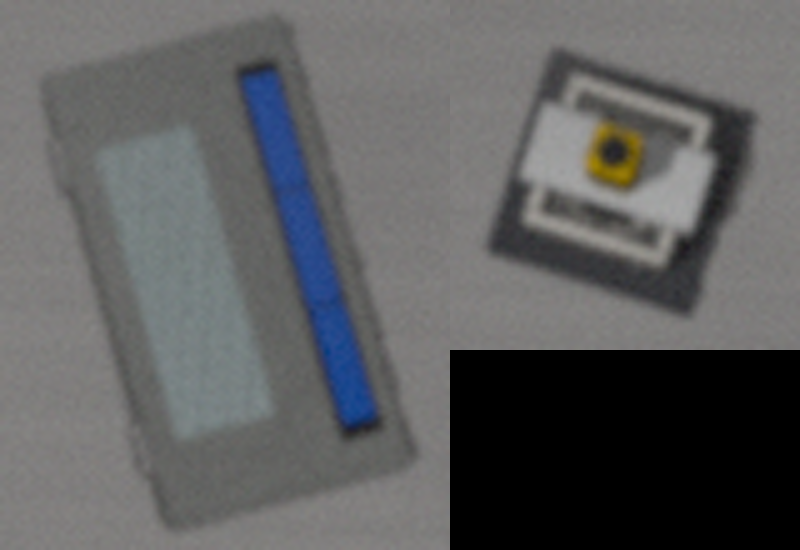

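View pics/c2.png

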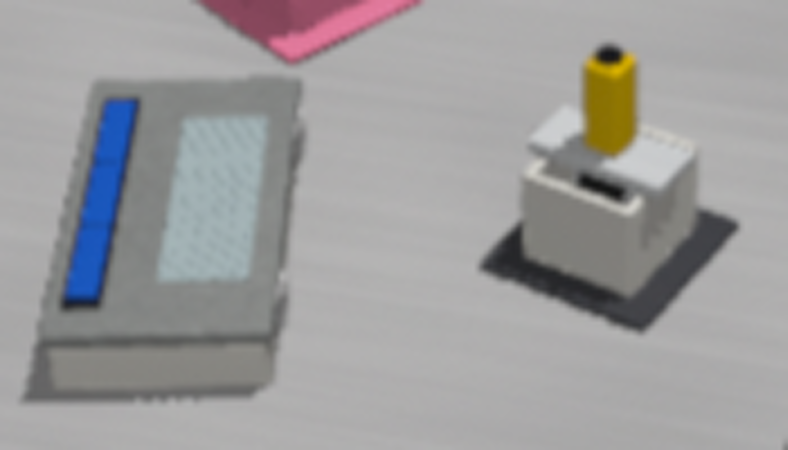

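The crops show, in top-crop pixels, the strip ends at about (261,72) and (360,422), the crossbar corners at (540,102), (718,152), (690,232) and (522,180), and the dock rim around them. In the scene crop the strip ends are at (122,98) and (82,300), and the handle top at (608,62).

```bash
cat > h.py <<'E'
import numpy as np
from station import arm,solve_ik,cams,order
from scipy.spatial.transform import Rotation as R
def px(name,uv,z):
    c=cams.get_calibration(name);K=np.array(c["intrinsics"]);P=np.array(c["pose"])
    d=np.linalg.inv(K)@[uv[0],uv[1],1];d=P[:3,:3]@(d*[1,-1,-1]);o=P[:3,3]
    return (o+d*(z-o[2])/d[2])[:2]
def down(yaw): # tool z down, tool x at yaw
    return (R.from_euler('z',yaw)*R.from_euler('x',np.pi)).as_rotvec()
E
python3 - <<'E'
from h import *
np.set_printoptions(precision=4,suppress=True)
T=lambda u,v:((u+.5)/5-.5+350,(v+.5)/5-.5+145)
B=lambda u,v:((u-450+.5)/5-.5+265,(v+.5)/5-.5+190)
S=lambda u,v:((u+.5)/4.5-.5+200,(v+.5)/4.5-.5+210)
for n,a,b in(("top",T(261,72),T(360,422)),("scene",S(82,300),S(122,98))):
    p,q=px(n,a,.051),px(n,b,.051);d=p-q;print(n,"far",p,"near",q,"len",np.hypot(*d),"yaw",np.degrees(np.arctan2(d[1],d[0])))
for n,c in(("top",[B(540,102),B(718,152),B(690,232),B(522,180)]),("scene",[S(697,150),S(572,105),S(530,140),S(655,188)])):
    P=np.array([px(n,k,.076) for k in c]);print(n,"bar",P.mean(0),[np.hypot(*(P[i]-P[i-1])) for i in range(4)],[np.degrees(np.arctan2(*(P[i]-P[j])[::-1])) for i,j in((0,1),(3,2),(0,3),(1,2))])
print("foot",np.mean([px("top",B(*k),.005) for k in((557,48),(755,115),(692,317),(488,250))],0))
f=[px("top",B(*k),.005) for k in((557,48),(755,115),(692,317),(488,250))];print([np.hypot(*(f[i]-f[i-1])) for i in range(4)],np.degrees(np.arctan2(*(f[0]-f[3])[::-1])))
print("rim",np.mean([px("top",B(*k),.066) for k in((568,72),(712,113),(668,268),(525,225))],0))
print("handle",px("top",B(613,150),.138),px("scene",S(609,62),.136))
E
```

```text
top far [ 0.6294 -0.2537] near [ 0.4555 -0.3036] len 0.18096635305164746 yaw 16.00435386140961
scene far [ 0.6349 -0.2466] near [ 0.4573 -0.2997] len 0.1853517975801579 yaw 16.64425158321373
top bar [ 0.461  -0.0005] [np.float64(0.03882995520630507), np.float64(0.08933710808448897), np.float64(0.04102570148052413), np.float64(0.08475117834231212)] [np.float64(75.49655337233696), np.float64(74.02156270305586), np.float64(-11.32562962066348), np.float64(-17.943166063044977)]
scene bar [0.4625 0.0044] [np.float64(0.04215818631742398), np.float64(0.0831448024280011), np.float64(0.04078696157212033), np.float64(0.08313967071598312)] [np.float64(73.1455231628764), np.float64(72.19947548896307), np.float64(159.7504208250734), np.float64(159.65931185533282)]
foot [ 0.461  -0.0015]
[np.float64(0.1092252768354085), np.float64(0.10689628950440672), np.float64(0.10806007306754022), np.float64(0.10902005052353965)] -17.160112670077346
rim [ 0.4607 -0.0006]
handle [ 0.4616 -0.0001] [0.4664 0.0034]
```

Run:
```python
from h import *
import cv2
def snap(fn):
    c=cams.get_calibration("wrist");f=cams.grab_frame("wrist");cv2.imwrite(fn,f[:,:,::-1])
    np.savez(fn[:-4],K=c["intrinsics"],P=c["pose"]);print(fn,np.round(c["pose"],3).tolist(),np.round(c["intrinsics"],1).tolist())
arm.move_pose([.49,-.276,.26],down(np.radians(106.3)));arm.dwell(.2);snap("pics/w1.png")
arm.move_pose([.4615,.001,.23],down(np.radians(73.2)));arm.dwell(.2);snap("pics/w2.png")
print(arm.current_time(),arm.current_joints())
a=cv2.imread("pics/w1.png");b=cv2.imread("pics/w2.png")
cv2.imwrite("pics/w12.png",cv2.resize(np.vstack([a,b]),(450,600)) if 0 else np.hstack([cv2.resize(a,(400,300)),cv2.resize(b,(400,300))]))
```

```text
pics/w1.png [[0.96, -0.272, -0.065, 0.472], [0.28, 0.933, 0.225, -0.213], [-0.0, -0.234, 0.972, 0.429], [0.0, 0.0, 0.0, 1.0]] [[371.6, 0.0, 317.0], [0.0, 371.6, 233.1], [0.0, 0.0, 1.0]]
pics/w2.png [[0.957, 0.282, 0.068, 0.482], [-0.29, 0.93, 0.224, 0.063], [-0.0, -0.234, 0.972, 0.399], [0.0, 0.0, 0.0, 1.0]] [[371.6, 0.0, 317.0], [0.0, 371.6, 233.1], [0.0, 0.0, 1.0]]
3.4833 [ 0.50536857  0.19062264 -0.63751879  1.99587309  0.13460185  0.99599944
 -0.49171374]
```

View pics/w12.png

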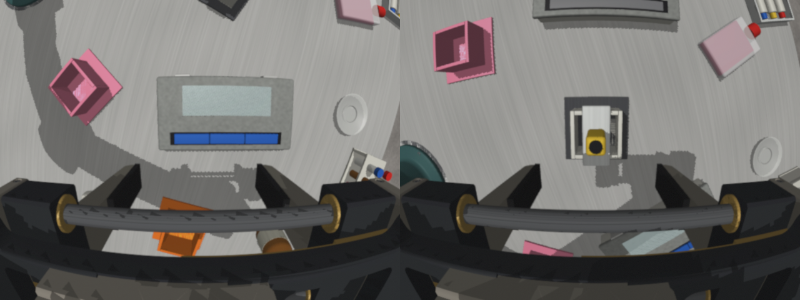

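The wrist views show the strip at about (170–281,139) in the left half and the handle at about (595,147) in the right half, both at half scale. I'll enlarge both to measure.

Run:
```python
import cv2,numpy as np
a=cv2.imread("pics/w1.png");b=cv2.imread("pics/w2.png")
c=np.zeros((600,800,3),np.uint8)
r=lambda im,x,y,w,h,k:cv2.resize(im[y:y+h,x:x+w],None,fx=k,fy=k,interpolation=cv2.INTER_CUBIC)
c[:200]=r(a,260,200,200,50,4); c[200:600,:560]=r(b,250,145,140,100,4) if 1 else 0
b2=r(b,250,145,140,130,4)[:400]; 
cv2.imwrite("pics/c3.png",c)
# strip by colour: blue mask
h=cv2.cvtColor(a,cv2.COLOR_BGR2HSV);m=((h[...,0]>100)&(h[...,0]<125)&(h[...,1]>130)).astype(np.uint8);m[:180]=0;m[260:]=0;m[:,:250]=0;m[:,470:]=0
ys,xs=np.nonzero(m);print(len(xs),xs.min(),xs.max(),ys.min(),ys.max())
print(cv2.minAreaRect(np.c_[xs,ys].astype(np.float32)))
for x in(280,320,365,410,445): q=np.nonzero(m[:,x])[0]; print(x,q.min(),q.max())
```

```text
2921 278 445 213 230
((361.5, 221.5), (17.0, 167.0), 90.0)
280 213 230
320 213 230
365 213 229
410 213 229
445 215 221
```

View pics/c3.png

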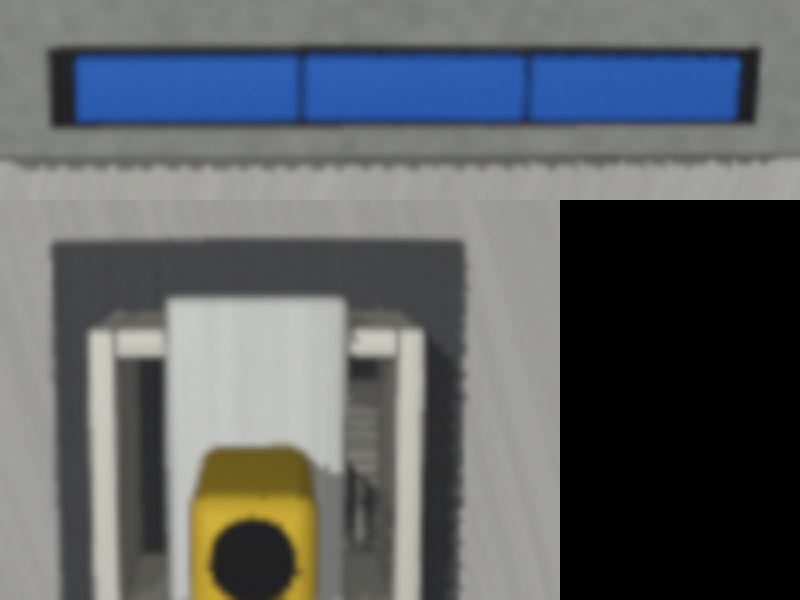

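```bash
cat >> h.py <<'E'
def wpx(fn,uv,z):
    d=np.load(fn);K,P=d["K"],d["P"]
    v=(np.array(uv)-K[:2,2])/K[0,0];t=np.hypot(*v)
    r=np.array([v[0]*np.sin(t)/t,-v[1]*np.sin(t)/t,-np.cos(t)])
    r=P[:3,:3]@r;o=P[:3,3];return (o+r*(z-o[2])/r[2])[:2]
E
python3 - <<'E'
from h import *
np.set_printoptions(precision=4,suppress=True)
q=lambda u,v:wpx("pics/w1.npz",((u+.5)/4-.5+260,(v+.5)/4-.5+200),.051)
p,s=q(741,88),q(75,88);d=p-s;print(p,s,(p+s)/2,np.hypot(*d),np.degrees(np.arctan2(d[1],d[0])))
print("width",np.hypot(*(q(400,54)-q(400,123))))
b=lambda u,v,z:wpx("pics/w2.npz",((u+.5)/4-.5+250,(v-200+.5)/4-.5+145),z)
yaw=np.radians(-16.8);ex=np.array([np.cos(yaw),np.sin(yaw)]);ey=np.array([-ex[1],ex[0]])
print("handle",b(253,560,.138))
for n,l,r,z,h in(("bar",(168,298),(346,296),.076,.044),("rim",(90,328),(424,328),.066,.036),("foot",(52,242),(465,240),.005,.055)):
    L,Rr=b(*l,z),b(*r,z);d=Rr-L;print(n,np.hypot(*d),np.degrees(np.arctan2(d[1],d[0])),"centre",(L+Rr)/2-ey*h)
E
```

```text
[ 0.6269 -0.2499] [ 0.4557 -0.3002] [ 0.5413 -0.275 ] 0.17838637882029973 16.389378970737884
width 0.018381420085528864
handle [0.4605 0.0029]
bar 0.038587245399423015 -16.2730866795567 centre [0.4607 0.0023]
rim 0.07506495764318011 -16.914650122216287 centre [0.4607 0.0028]
foot 0.10932556021778463 -16.646509202983758 centre [0.4604 0.0022]
```

Run:
```python
from h import *
import cv2
o=down(np.radians(73.4));x,y=.4607,.0025
arm.servo_line([x,y,.20],o)
print(arm.servo_line([x,y,.079],feed=.1,contact_N=8),arm.current_eef_pos())
arm.clamp(grasp_force=60);arm.dwell(.2)
print(arm.current_width(),arm.current_grasp_force(),arm.current_ft_force())
arm.servo_line([x,y,.21],feed=.12);arm.dwell(.2)
print(arm.current_width(),arm.current_ft_force(),arm.current_time())
c=cams.get_calibration("wrist");f=cams.grab_frame("wrist");s=cams.grab_frame("scene")
cv2.imwrite("pics/g1.png",np.hstack([cv2.resize(f,(400,300)),cv2.resize(s[110:310,200:467],(400,300))])[:,:,::-1])
```

```text
False [0.46119188 0.00252215 0.07952625]
0.023708129904632343 60.00019133090973 [-1.55294416 -0.1580239   0.57328061]
0.0235628265763273 [-0.62713874  0.05470361 -2.96530044] 7.8667
```

View pics/g1.png

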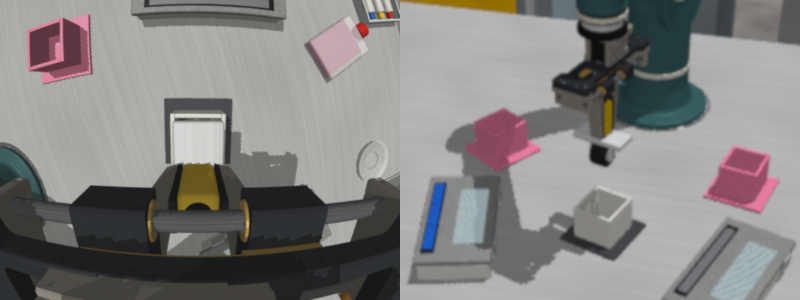

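The roller is held upright between the fingers (wheel at about (600,152)) and the dock is empty. Next I move to the near end of the strip and press down.

Run:
```python
from h import *
o=down(np.radians(106.4));c=np.array([.542,-.2755]);e=np.array([np.cos(np.radians(16.4)),np.sin(np.radians(16.4))])
P=lambda s,z:np.r_[c+e*s,z]
arm.move_pose(P(-.080,.20),o);arm.servo_line(P(-.080,.125),o,feed=.1);arm.dwell(.2)
f0=arm.current_ft_force()
for n in(3,20):
    print(arm.servo_line(P(-.080,.095),feed=.015,contact_N=n),arm.current_eef_pos(),arm.current_ft_force()-f0)
arm.dwell(.2);print(arm.current_eef_pos(),arm.current_ft_force()-f0,arm.current_moment(),arm.current_time())
```

```text
True [ 0.46512805 -0.29810564  0.1101841 ] [ 0.74178635 -0.22186056  3.86108717]
True [ 0.46642984 -0.29780093  0.10670239] [0.6907161  1.23958804 8.73962275]
[ 0.4663793  -0.29782907  0.10671003] [1.33959984 1.32248211 8.993789  ] [ 0.29272767 -0.13068926 -0.00032873] 11.9917
```

Run:
```python
from h import *
np.set_printoptions(precision=4,suppress=True)
c=np.array([.542,-.2755]);e=np.array([np.cos(np.radians(16.4)),np.sin(np.radians(16.4))])
P=lambda s,z:np.r_[c+e*s,z]
for z in(.1050,.1035,.102):
    arm.servo_line(P(-.080,z),feed=.015);arm.dwell(.15);f=arm.current_ft_force();print(z,arm.current_eef_pos(),f,arm.current_moment())
    if f[2]>28: break
print(arm.current_time(),arm.current_width())
```

```text
0.105 [ 0.4666 -0.2977  0.1066] [-0.7082  2.5407 12.7439] [ 0.4285  0.0958 -0.0463]
0.1035 [ 0.4677 -0.2974  0.1063] [-1.3555  2.2822 20.0356] [0.983  0.2767 0.0154]
0.102 [ 0.4688 -0.2972  0.1062] [-2.3187  5.0923 28.323 ] [1.483  0.5193 0.0041]
13.1917 0.02351564134603184
```

Run:
```python
from h import *
import cv2
np.set_printoptions(precision=4,suppress=True)
c=np.array([.542,-.2755]);e=np.array([np.cos(np.radians(16.4)),np.sin(np.radians(16.4))])
P=lambda s,z:np.r_[c+e*s,z]
for s in(-.088,-.06,-.035,-.02,0,.025,.04,.06,.084):
    arm.servo_line(P(s,.102),feed=.04);f=arm.current_ft_force();p=arm.current_eef_pos();print(s,(p[:2]-c)@e,(p[:2]-c)@[-e[1],e[0]],p[2],f,arm.current_moment())
print(arm.current_time(),arm.current_width())
c=cams.get_calibration("wrist");f=cams.grab_frame("wrist");s=cams.grab_frame("scene")
cv2.imwrite("pics/r1.png",np.hstack([cv2.resize(f[120:420,120:520],(400,300)),cv2.resize(s[130:310,130:370],(400,300))])[:,:,::-1])
```

```text
-0.088 -0.08474003430098646 -0.00019646230178131172 0.10606360779477449 [-3.3438  4.9817 28.6917] [1.4078 0.5917 0.0027]
-0.06 -0.055555562459604184 -5.6820357817933806e-05 0.10631589589966534 [-0.5144  4.4141 27.1181] [1.4196 0.0957 0.0024]
-0.035 -0.03065021263000597 -0.00015053618442424055 0.10620652695558959 [-1.0203  3.7585 24.8812] [ 1.1656 -0.0158  0.0392]
-0.02 -0.01565425370472592 -0.00014486442653151882 0.10633033173876075 [-0.8359  3.8452 24.2266] [1.0378 0.0702 0.0108]
0 0.00441662640888891 -0.0001385578310766299 0.10642797457298728 [-0.5676  4.647  23.2557] [ 0.9629 -0.0615 -0.045 ]
0.025 0.029251404095237243 -0.00014157326070129907 0.10633360654107521 [-0.2554  2.6067 21.7657] [ 0.783  -0.1763 -0.0176]
0.04 0.044161314611335746 -0.0001959246783625071 0.10644729134182851 [-0.5463  1.6766 20.6648] [ 0.722  -0.0334  0.0479]
0.06 0.0642041916526303 -0.00016156439554109153 0.10648093922387306 [ 0.8475  2.0998 21.0098] [ 0.6378 -0.1282 -0.0297]
0.084 0.08839604589549929 -0.00017495114277780882 0.10608593009639158 [ 1.3382  1.4968 16.4322] [ 0.5075 -0.6615 -0.0402]
19.0417 0.023470225450188165
```

View pics/r1.png

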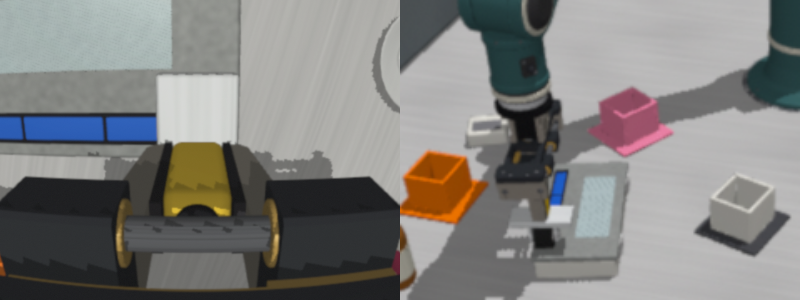

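The strip is down, flush with the lid in the wrist view, with the roller upright at the far end. TCP height stayed at 0.106 m along all three pieces under 16–28 N, which matches fully home. Now I return the roller.

Run:
```python
from h import *
import cv2
np.set_printoptions(precision=4,suppress=True)
p=arm.current_eef_pos();arm.servo_line([p[0],p[1],.21],feed=.15)
o=down(np.radians(73.4));x,y=.4607,.0025
arm.move_pose([x,y,.21],o);arm.dwell(.2);f0=arm.current_ft_force();print(arm.current_eef_pos(),f0)
arm.servo_line([x,y,.16],o,feed=.1)
hit=arm.servo_line([x,y,.0765],feed=.04,contact_N=6);arm.dwell(.2)
print(hit,arm.current_eef_pos(),arm.current_ft_force(),arm.current_time())
f=cams.grab_frame("wrist");s=cams.grab_frame("scene")
cv2.imwrite("pics/d1.png",np.hstack([cv2.resize(f[120:420,120:520],(400,300)),cv2.resize(s[170:290,260:420],(400,300))])[:,:,::-1])
```

```text
[0.4613 0.0018 0.2098] [-0.7413  0.0607 -2.3608]
True [0.4607 0.0025 0.0789] [-0.0607 -0.5544  5.5692] 24.0667
```

View pics/d1.png

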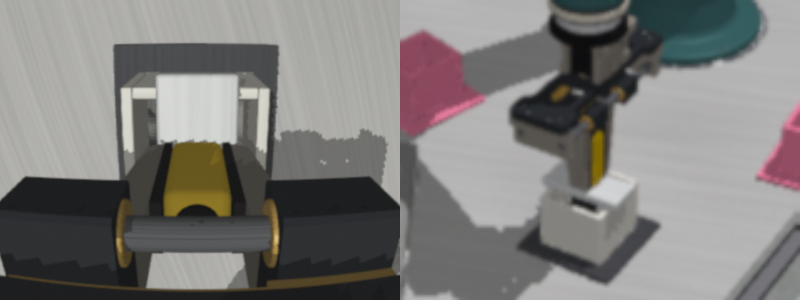

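The crossbar rests across the rim, upright. I'll release, back off straight up, and then check the strip and roller.

Run:
```python
from h import *
import cv2
arm.open_jaws();arm.dwell(.2);print(arm.current_width())
x,y,z=arm.current_eef_pos();arm.servo_line([x,y,.22],feed=.12)
arm.move_pose([.49,-.276,.26],down(np.radians(106.3)));arm.dwell(.3)
f=cams.grab_frame("wrist");t=cams.grab_frame("top");a=f[:,:,::-1].copy()
s=cams.grab_frame("scene")
h=cv2.cvtColor(a,cv2.COLOR_BGR2HSV);m=((h[...,0]>100)&(h[...,0]<125)&(h[...,1]>130)).astype(np.uint8);m[:180]=0;m[260:]=0;m[:,:250]=0;m[:,470:]=0
ys,xs=np.nonzero(m);print(len(xs),xs.min(),xs.max(),ys.min(),ys.max())
for x in(280,320,365,410,443): q=np.nonzero(m[:,x])[0]; print(x,q.min(),q.max())
c=np.zeros((600,800,3),np.uint8);c[:200]=cv2.resize(a[200:250,260:460],(800,200),interpolation=cv2.INTER_CUBIC)
c[200:600,:400]=cv2.resize(t[190:260,265:335,::-1],(400,400));c[200:600,400:]=cv2.resize(s[200:300,285:385,::-1],(400,400))
cv2.imwrite("pics/f1.png",c);print(arm.current_time())
```

```text
0.09184684927091369
2618 278 442 215 230
280 215 230
320 215 230
365 215 230
410 215 230Traceback (most recent call last):
  File "<stdin>", line 10, in <module>
    return umr_minimum(a, axis, None, out, keepdims, initial, where)
ValueError: zero-size array to reduction operation minimum which has no identity
```

Run:
```python
from h import *
import cv2
a=cams.grab_frame("wrist")[:,:,::-1];t=cams.grab_frame("top");s=cams.grab_frame("scene")
c=np.zeros((600,800,3),np.uint8);c[:200]=cv2.resize(a[200:250,260:460],(800,200),interpolation=cv2.INTER_CUBIC)
c[200:600,:400]=cv2.resize(t[190:260,265:335,::-1],(400,400));c[200:600,400:]=cv2.resize(s[200:300,285:385,::-1],(400,400))
cv2.imwrite("pics/f1.png",c);print(arm.current_time(),arm.current_ft_force())
```

```text
28.475 [-0.15343266  0.28788414 -0.1230835 ]
```

View pics/f1.png

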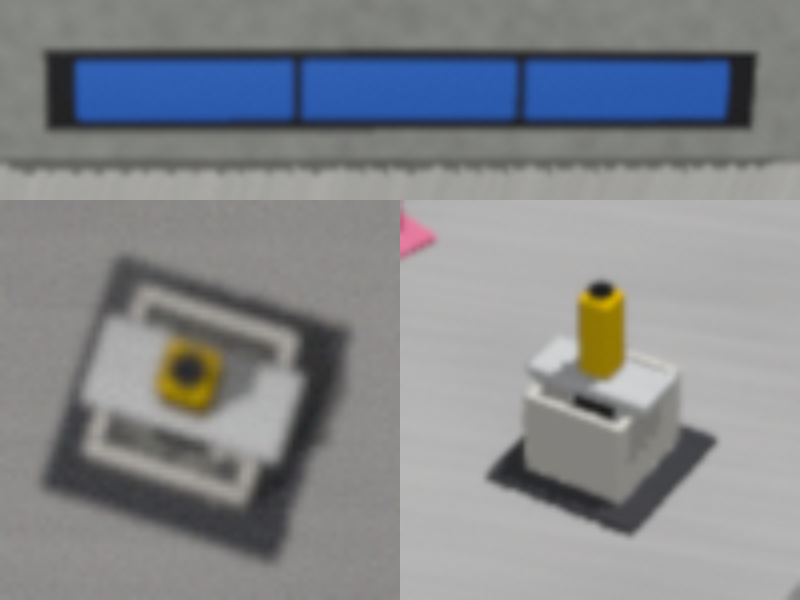

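All three pieces look uniformly lowered, and the roller stands upright in its dock with the crossbar on the rim.

```bash
python3 -c "
from station import order
print(order.hand_in())"
```

```text
the job is handed in; nothing more can be done
None
```

The job is handed in at about 28.5 s of the 48 s allowed: contact height and the before/after pictures show all three blue strip pieces pressed home, and the roller stands upright in its dock, released.

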